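# Set the candle length gauge to the third click and lock it

## Task

Set the candle length gauge: with the fingertips, push the black grip of the end stop along its rail, away from the parked end, counting the clicks, and leave it resting in the third notch without running past it. Then push the clamp lever at the end of the rail all the way over, away from the robot's side, to lock it. Only push: do not pinch the grip or the lever, and leave the candles, knife and jar where they are.

Things in the scene. Friction and masses are not known exactly. Their poses are not given: they have to be found in the camera images.
- gauge: candle length gauge fixed to the table: plywood base 200 (x) x 400 (y) x 12 mm. Origin: centre of its underside. Its +y runs along the rail from the parked end to the clamp lever (robot's left at yaw 0), +x away from the robot. Far half: wooden channel at gauge x 15 to 81 mm, walls 34 mm high, ending at y = 186 mm in a steel gate 82 mm high.
- rail_zero (a point): point on top of the aluminium click rail, 34 mm above the table, where the grip's centre stands when parked (joint 0): gauge x = -30 mm, y = -90 mm. The rail is 46 mm wide and runs along gauge y from -153 to 52 mm, with a dark end block 52 mm wide, 12 mm long and 38 mm high at each end. Axes as the gauge's.
- stop (a joint): slide of the end stop along gauge +y, m: 0 parked, 0.125 far end. Runs free (about 1 N) to 0.034, starts there. Then five unmarked notches 15 mm apart: 0.0495, 0.0645, third 0.0795, 0.0945, 0.1095. Leaving a notch (or entering the first) takes 6 to 11 N, less towards the crest midway; past it a spring snaps the stop ahead into the next notch, where it stays, and the push falls to nothing.
- grip_centre (a point): centre of the end stop's upright black grip, 67 mm above the table: a block 34 mm wide (gauge x), 22 mm thick along the slide (gauge y), from 44 to 90 mm above the table. It stands on a steel shoe 40 x 30 mm, top 44 mm above the table, which carries a low steel arm (also 44 mm high) over into the channel. Moves with the stop; axes as the gauge's.
- grip_rear: rear half (11 mm, gauge -y side) of the black grip, whose rear face is pushed; origin on the rail line under the grip, at table height
- grip_front: front half (11 mm, gauge +y side) of the black grip; origin as for the rear half
- clamp (a joint): swing of the clamp lever, rad: 0 = open, leaning 0.5 rad towards gauge -x (the robot); 1.0 = locked, leaning 0.5 rad towards +x, at its end. Stays where it is left; takes about 2 N at the paddle. Hinge axis along gauge y, at gauge x = -30 mm, y = 150 mm, 34 mm above the table, on a block 70 x 50 mm, 28 mm high (hinge drum 46 mm high).
- paddle_centre (a point): centre of the clamp lever's black paddle, 68 mm from the hinge: 30 mm wide along gauge y, 16 mm thick, 36 mm along the lever (its top end 86 mm from the hinge). It turns with the lever: about 94 mm above the table at 0 and at 1.0, 102 mm midway.
- paddle_near: near half (8 mm, robot's side) of the clamp paddle, whose face is pushed; origin on the hinge axis
- paddle_far: far half (8 mm) of the clamp paddle; origin on the hinge axis
- blank_candle: plain cream candle blank, 32 mm thick, 105 mm long, lying in the gauge's channel near the gate, on its far (+x) side. Loose, not part of the job. Origin: centre of its underside.
- rosette: pink rosette floating candle, 60 mm across, 30 mm high, on the table on the gauge's near side. Loose, not part of the job. Origin: centre of its underside.
- orange_candle: orange twisted candle, 42 mm thick, 170 mm long, lying on the table beyond the gauge. Loose, not part of the job. Origin: centre of its underside.
- lime_candle: lime and blue twisted candle, 38 mm thick, 150 mm long, lying on the table on the near side of the gauge. Loose, not part of the job. Origin: centre of its underside.
- tealight: tealight in an aluminium cup, 40 mm across, 17 mm high, on the table beyond the gauge. Loose, not part of the job. Origin: centre of its underside.
- knife: small carving knife lying on the table to the right, yellow handle, 210 mm long, 14 mm high. Loose, not part of the job. Origin: centre of its underside.
- jar: clear jar with a white lid, 84 mm across, 110 mm high, standing on the left. Loose, not part of the job. Origin: centre of its underside.

How it is judged:
On the way, in this order (a step that is already met when the one before it is completed fails the run):
1. the end stop rests in the third notch, the clamp lever still open (value of joint stop between 0.0765 and 0.0825 m and velocity of joint stop between -0.01 and 0.01 m/s and value of joint clamp below 0.2 rad), for 0.2 s.
2. the clamp lever is pushed all the way over (value of joint stop between 0.0765 and 0.0825 m and velocity of joint stop between -0.01 and 0.01 m/s and value of joint clamp above 0.92 rad), for 0.2 s.
At the end, for the whole second after the job is handed in: The end stop rests still in the third notch (joint 0.0795 within 3 mm) and the clamp lever is over (joint above 0.92 rad) (all of step 2); the robot touches nothing.
It fails at once if the end stop ran past the third notch (value of joint stop above 0.0875 m).
It fails at once if the grip was pinched (both its front and rear halves pressed at once) (contact force between the fingers and grip_rear above 1.5 N and contact force between the fingers and grip_front above 1.5 N).
It fails at once if the clamp paddle was pinched (both its halves pressed at once) (contact force between the fingers and paddle_near above 1.5 N and contact force between the fingers and paddle_far above 1.5 N).
It fails at once if a candle, the knife or the jar was moved more than 20 mm or lifted (distance of any of blank_candle, rosette, orange_candle, lime_candle, tealight, knife, jar from where it was at the start of the episode above 0.02 m).
It also fails if it takes over 64 s, if anything falls off the work surface, if the arm or the gripper's body presses on something with over 40 N, if the wrist force passes 120 N, or if a joint passes its speed limit or range.

## Robot

A 6-joint arm with a two-finger parallel gripper is mounted at the origin on the work surface. World frame = base frame: x ahead of the robot, y to its left, z up, the work surface at z = 0. Lengths are in m, angles in rad, forces in N, time in s.
With the tool pointing down it reaches from about 0.25 to 0.775 m from the base axis. Payload 8.9 kg.
Tool frame: the origin (TCP) lies between the finger pads; the fingertips stand r.tips_ahead ahead of it and the grasp point (between the pads) lies 6 mm ahead of it (r.tips_ahead is the distance from the TCP to the fingertips, in m); z points along the fingers, y is the line along which they close (so a half turn about z gives the same grasp; the last joint's range is limited). The gripper opens to 85 mm and grips with 20 to 120 N. Pads are 22 mm wide; open, the fingers measure 114 mm over their backs; the gripper's body (76 mm by 85 mm) begins 54 mm behind the grasp point. The pads swing forward as they close: fully open they stand 13 mm farther back than shut.
Start: joints at [1.049, 0.291, -0.153, 1.127, 0, 1.431], TCP at [0.196, 0.487, 0.256] pointing down, gripper open.
Joint ranges: [-2.52, 2.52], [-0.91, 1.74], [-1.3, 1.37], [-1.96, 2.02], [-1.52, 1.47], [-3.14, 3.14]. Speed limits (rad/s): [2.22, 2.22, 2.79, 3.14, 3.14, 3.14].

## Interface

Orientations are given as a unit quaternion [w, x, y, z].
In Python, from workcell import status, snapshot, close_job, outline_of, r gives the robot as it stands.
- The arm moves only by the tool play_rows, never from a script. Its argument "plan" is a list that holds one entry, the list of rows, each a list of 7 numbers: the shift along the tool's x, y, z in m, then the turn, a rotation vector about the tool's x, y, z in degrees, then the gripper command: -1 is shut, 1 is fully open, values between are in proportion. In form: [[[x, y, z, rx, ry, rz, gripper], ...]]. A call has 1 to 8 rows; each row is the pose to reach, as a shift and turn from the pose commanded when the call began, along the tool's axes at that moment; what a row does not reach only later rows make up. A row lasts 1/12 s, in which the tool goes at most 41.7 mm and 7.16 degrees, less where a joint would pass 70% of its speed; a pose out of reach is approached as far as the arm can. A call with a gripper value outside its range is refused whole. The fingers move at their own pace and stop on an object; "grip_force" is the grip in N (left out, the last holds). Time passes only in rows, so rows that repeat a pose let the fingers close. It gives the time, the measured TCP pose, the force, the opening and the grip force at its end, in the units of the state.
- status.observe(): the state, without advancing time (a new reading comes with each control period).
- snapshot(name): name is "side" or "top"; returns a dict with "color" (400x640x3 uint8, blue, green, red), "K" (3x3 intrinsics, pixels), "R" (3x3) and "t" (3): a world point X has camera coordinates R X + t. Camera axes: x right, y down, z forward; pixel columns grow to the right and rows downward; lengths in m; the calibration is good to about 2 mm. A picture is of the moment at which its call begins. There is no depth.
- close_job(): hands the job in; it is judged then, once.
Trained networks look in the newest picture that a camera, given by its name, has taken for a name from the list of things; names that differ only in an ending like _2 or _b are one class to them, and where a whole thing is asked for, a point or a joint stands for the part that bears it (a point fixed in the world has none). Each returns a list of dicts, best first, with "score" (0 to 1); they miss things now and then, are a little off and sometimes report something else, mostly with a low value. They report only what shows in the picture. A call takes as long as a camera call.
- outline_of(camera, thing): "mask" (400x640 bool, what is visible of it) and "uv" ([column, row] in pixels, amid what is visible of it).
The state is a dict: "t": time; "q": joint angles; "joint_vel": joint speeds; "tau": joint torques, N m; "eef_pos": TCP position; "tool_rot": TCP orientation; "contact_force": force on the tool from outside, world axes, zero at the start; "torque": the same for the moment, N m; "opening": finger opening in m; "finger_force": force on a finger pad.
Only numpy, scipy, OpenCV 4.12 (cv2) and the standard library are available. Lean on these libraries where they do the work, as an engineer would, in place of code of your own. Each camera call takes 0.05 s, during which the arm holds its last target. There are 200 camera calls.

## Working session

There is one attempt and no reset: what is moved stays moved. The work goes in short steps, Python scripts to look and compute and a tool call to move; the robot and the scene stay as the last step left them, time stands still between calls to the robot, and variables do not carry over. Pictures are saved under pics/ and viewed, at most 10 in all, crops included, and the job is handed in when it is done.

Besides the shell and the picture viewer there is one more tool, called after "Request:" by a JSON object that holds its "api" and its "payload", one argument or row to a line. play_rows: Moves the arm, as the interface text tells. Its arguments: {"type":"object","properties":{"plan":{"type":"array"},"grip_force":{"type":"number"}},"required":["plan"]}

```bash
mkdir -p pics; ls
python3 - <<'E'
from workcell import status, snapshot, outline_of, r
import cv2,numpy as np
s=status.observe(); print({k:np.round(v,4).tolist() for k,v in s.items()}, r.tips_ahead)
for c in("top","side"):
    d=snapshot(c); cv2.imwrite(f"pics/{c}0.png",d["color"]); np.savez(f"{c}.npz",**{k:d[k] for k in"KRt"})
    print(c,d["K"].tolist(),d["R"].tolist(),d["t"])
    for n in("gauge","grip_centre","paddle_centre","clamp","stop"):
        for o in outline_of(c,n)[:1]: print(n,round(o["score"],2),np.round(o["uv"],1),o["mask"].sum())
E
```

```text
pics
{'t': 0.0, 'q': [1.0487, 0.2913, -0.1541, 1.1267, 0.0, 1.4315], 'joint_vel': [0.0009, -0.0001, -0.0002, 0.0014, 0.001, 0.0], 'tau': [-0.0027, -53.7135, 33.1375, 0.0157, -0.0005, 0.0], 'eef_pos': [0.1959, 0.4866, 0.2557], 'tool_rot': [-0.0002, 0.1903, 0.9817, -0.0006], 'contact_force': [-0.0305, -0.0933, 0.2862], 'torque': [0.0489, 0.0123, -0.0109], 'finger_force': 0.0, 'opening': 0.0856} 0.025
top [[447.9747450508964, 0.0, 324.27444075350996], [0.0, 447.9747450508964, 196.9783922286564], [0.0, 0.0, 1.0]] [[-0.015252230917211982, -0.9998836766290585, 5.160236888952859e-05], [-0.9863446589755387, 0.01503724256730562, -0.16400638721220673], [0.1639865334790522, -0.0025523610106029443, -0.986459275535891]] [0.01698942 0.56583    1.60163532]
gauge 0.88 [335.5 203.6] 5204
grip_centre 0.7 [349.6 208.1] 153
paddle_centre 0.4 [305.  179.3] 263
clamp 0.39 [283.2 202.9] 66
stop 0.67 [285.9 229.4] 388
side [[383.51034070819026, 0.0, 319.1923446332622], [0.0, 383.51034070819026, 201.3951032449123], [0.0, 0.0, 1.0]] [[0.8618157834482838, -0.5070115547485264, -0.014588994170343194], [-0.3827362357442819, -0.63116056570864, -0.6746475480891091], [0.33284610445026663, 0.5870056419199317, -0.7379958313611605]] [-0.47162637  0.29732718  0.98289503]
gauge 0.81 [325.8 238.4] 7152
grip_centre 0.84 [326.4 242.3] 383
paddle_centre 0.68 [293.2 175.8] 102
clamp 0.59 [287.  255.8] 263
stop 0.85 [326.9 241.6] 499
```

Run:
```python
import cv2
a=cv2.imread("pics/top0.png")[120:300,210:450]; cv2.imwrite("pics/top0c.png",cv2.resize(a,(800,600),interpolation=cv2.INTER_CUBIC))
a=cv2.imread("pics/side0.png")[110:335,180:480]; cv2.imwrite("pics/side0c.png",cv2.resize(a,(800,600),interpolation=cv2.INTER_CUBIC))
```

```text
(no output)
```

View pics/top0c.png

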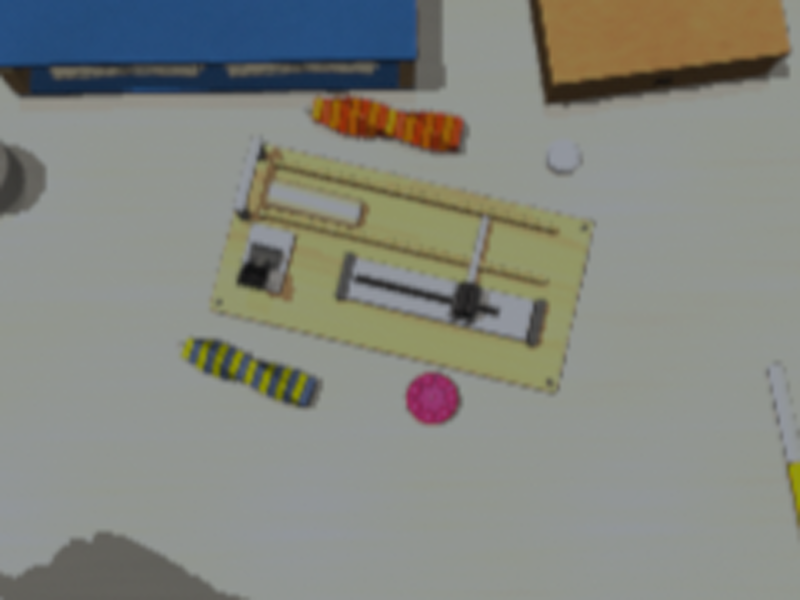

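View pics/side0c.png

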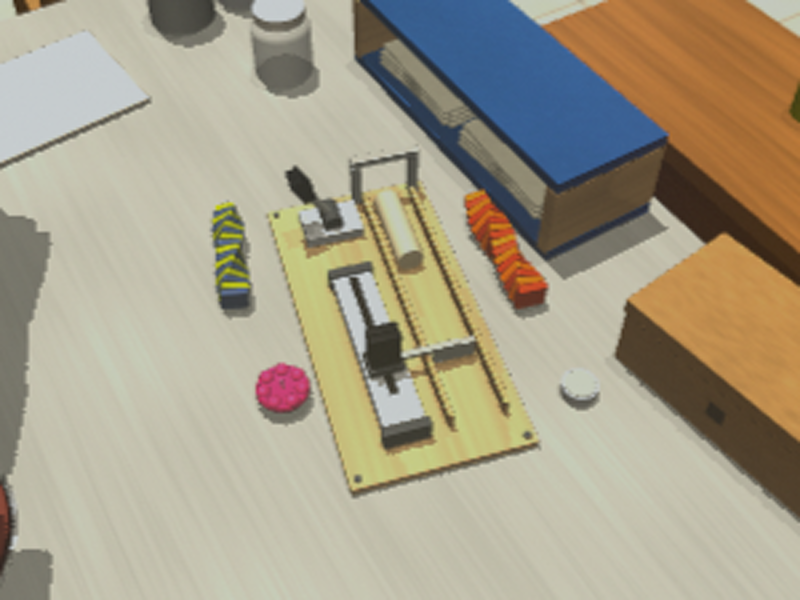

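The top crop shows the gauge rotated by about -14°. Its corners are near (255,142), (594,222), (556,393) and (213,308), with the grip at (466,300) and the paddle at (262,265). The side crop shows the lever leaning towards the robot. Next I'll fit the pose from corners in both views.

```bash
cat > h.py <<'E'
import numpy as np, cv2
from scipy.optimize import least_squares
C={c:np.load(f"{c}.npz") for c in("top","side")}
def proj(c,X):
    d=C[c]; p=(np.atleast_2d(X)@d["R"].T+d["t"])@d["K"].T; return p[:,:2]/p[:,2:]
def ray(c,uv,z):  # world point at height z
    d=C[c]; v=d["R"].T@np.linalg.solve(d["K"],[uv[0],uv[1],1]); o=-d["R"].T@d["t"]; return o+v*(z-o[2])/v[2]
def g2w(p,G):
    x,y,a=p; G=np.atleast_2d(G).astype(float); c,s=np.cos(a),np.sin(a)
    return np.c_[x+c*G[:,0]-s*G[:,1], y+s*G[:,0]+c*G[:,1], G[:,2]]
E
python3 - <<'E'
from h import *
top=np.array([[255,142],[594,222],[556,393],[213,308]])/3.3333+[210,120]
side=np.array([[538,442],[353,492],[273,214]])/2.6667+[180,110]
Gt=np.array([[.1,.2,.012],[.1,-.2,.012],[-.1,-.2,.012],[-.1,.2,.012]])
f=lambda p:np.r_[(proj("top",g2w(p,Gt))-top).ravel(),(proj("side",g2w(p,Gt[[1,2,3]]))-side).ravel()]
o=least_squares(f,[.4,0,-.2],loss="soft_l1"); p=o.x; print(p,np.degrees(p[2])); print(np.round(f(p).reshape(-1,2),1))
np.save("p.npy",p)
for uv,c in(((349.6,208.1),"top"),((326.4,242.3),"side")):
    w=ray(c,uv,.08 if c=="top" else .067)[:2]-p[:2]; a=p[2]; print("grip gauge",w@[np.cos(a),np.sin(a)],w@[-np.sin(a),np.cos(a)])
for n,G in(("grip0",[-.03,-.09,.067]),("hinge",[-.03,.15,.034]),("paddle",[-.03-.0326,.15,.094])):
    w=g2w(p,G); print(n,w,proj("top",w),proj("side",w))
E
```

```text
[ 0.56360893 -0.01576481 -0.25646534] -14.694381539244542
[[-0.6 -1.1]
 [ 0.3 -0.5]
 [ 0.  -0.2]
 [-1.5 -0.3]
 [ 1.1  0.9]
 [-0.8  0.8]
 [-2.2 -0.1]]
grip gauge -0.026738729631208193 -0.07531200825309389
grip gauge -0.02553359061844246 -0.08541754914310083
grip0 [[ 0.51176047 -0.09521125  0.067     ]] [[353.14569932 210.43047591]] [[325.3088428 243.9770154]]
hinge [[0.57263961 0.13693898 0.034     ]] [[289.58661141 196.3024998 ]] [[304.19815774 191.65392918]]
paddle [[0.54110587 0.1452084  0.094     ]] [[286.0052489  202.27353671]] [[293.07344181 180.30116619]]
```

```bash
cat >> h.py <<'E'
from scipy.spatial.transform import Rotation as Ro
def where():
    from workcell import status,r
    s=status.observe(); p=np.load("p.npy"); R=Ro.from_quat(np.roll(s["tool_rot"],-1)).as_matrix()
    e=np.array(s["eef_pos"]); a=p[2]; A=np.array([[np.cos(a),np.sin(a)],[-np.sin(a),np.cos(a)]])
    return s,r.tips_ahead,e,R,np.r_[A@(e[:2]-p[:2]),e[2]-r.tips_ahead],p
def go(x,y,ztip):
    s,ta,e,R,g,p=where()
    t=g2w(p,[x,y,ztip+ta])[0]
    a=p[2]; W=np.array([[-np.cos(a),-np.sin(a),0],[-np.sin(a),np.cos(a),0],[0,0,-1]]).T
    W=np.c_[[-np.cos(a),-np.sin(a),0],[-np.sin(a),np.cos(a),0],[0,0,-1]]
    print("t",round(s["t"],2),"gauge now",np.round(g,4),"shift",np.round(R.T@(t-e),4),"turn",np.round(np.degrees(Ro.from_matrix(R.T@W).as_rotvec()),2),"open",s["opening"],"F",np.round(s["contact_force"],2),ta)
E
python3 -c "
from h import *
go(-.03,-.14,.20)"
```

```text
t 0.6 gauge now [-0.483   0.3931  0.2313] shift [-0.5166 -0.4718  0.0313] turn [-0.   -0.   -7.24] open 0.08525437959889158 F [-0.8  -0.18  0.33] 0.025
```

Request:
{"api": "play_rows", "payload": {
  "plan": [
    [[-0.258, -0.236, 0.015, 0, 0, -7.2, -1], [-0.258, -0.236, 0.015, 0, 0, -7.2, -1], [-0.258, -0.236, 0.015, 0, 0, -7.2, -1], [-0.258, -0.236, 0.015, 0, 0, -7.2, -1], [-0.258, -0.236, 0.015, 0, 0, -7.2, -1], [-0.258, -0.236, 0.015, 0, 0, -7.2, -1], [-0.258, -0.236, 0.015, 0, 0, -7.2, -1], [-0.258, -0.236, 0.015, 0, 0, -7.2, -1]]
  ],
  "grip_force": 60
}}

```text
t: 1.27
eef_pos: [0.3394, 0.187, 0.2423]
tool_rot: [0.0, 0.128, 0.992, 0.0]
contact_force: [1.5, 0.0, -0.1]
opening: 0.0002
finger_force: 0.0
```

```bash
python3 -c "
from h import *
go(-.03,-.14,.15)"
```

```text
t 1.27 gauge now [-0.2683  0.1393  0.2173] shift [-0.2383 -0.2793  0.0674] turn [ 0.03  0.05 -0.01] open 0.00020370318896247873 F [ 1.52  0.04 -0.1 ] 0.025
```

Request:
{"api": "play_rows", "payload": {
  "plan": [
    [[-0.225, -0.265, 0.06, 0, 0, 0, -1], [-0.225, -0.265, 0.06, 0, 0, 0, -1], [-0.225, -0.265, 0.06, 0, 0, 0, -1], [-0.225, -0.265, 0.06, 0, 0, 0, -1], [-0.225, -0.265, 0.06, 0, 0, 0, -1], [-0.225, -0.265, 0.06, 0, 0, 0, -1], [-0.225, -0.265, 0.06, 0, 0, 0, -1], [-0.225, -0.265, 0.06, 0, 0, 0, -1]]
  ]
}}

```text
t: 1.93
eef_pos: [0.4815, -0.1097, 0.1852]
tool_rot: [0.0, 0.128, 0.992, -0.0]
contact_force: [1.1, 1.0, 1.0]
opening: -0.0004
finger_force: 0.0
```

Request:
{"api": "play_rows", "payload": {
  "plan": [
    [[0, 0, 0, 0, 0, 0, -1], [0, 0, 0, 0, 0, 0, -1], [0, 0, 0, 0, 0, 0, -1]]
  ]
}}

```text
t: 2.18
eef_pos: [0.4805, -0.1072, 0.1852]
tool_rot: [-0.001, 0.129, 0.992, 0.0]
contact_force: [-0.2, 0.4, 0.3]
opening: 0.0002
finger_force: 0.0
```

```bash
python3 -c "
from h import *
go(-.03,-.14,.061)
from workcell import snapshot
for c in('top','side'):
    d=snapshot(c); cv2.imwrite(f'pics/{c}1.png',d['color'])
t=cv2.resize(cv2.imread('pics/top1.png')[150:270,250:410],(400,300),interpolation=2)
s=cv2.resize(cv2.imread('pics/side1.png')[150:300,260:460],(400,300),interpolation=2)
cv2.imwrite('pics/b1.png',np.hstack([t,s]))"
```

```text
t 2.18 gauge now [-0.0572 -0.1096  0.1602] shift [-0.0273 -0.0304  0.0992] turn [ 0.02 -0.06 -0.08] open 0.00018736720367723594 F [-0.23  0.43  0.33] 0.025
```

View pics/b1.png

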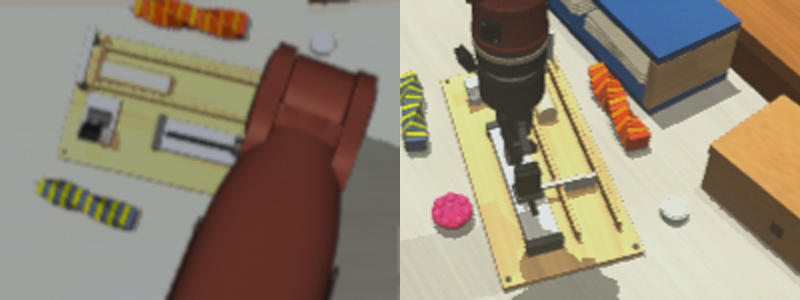

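The top view is blocked by the arm. The side view shows the shut fingers above the rail, with the grip at about (527,180) in the montage. I'll shift back first, then go down behind the grip.

Request:
{"api": "play_rows", "payload": {
  "plan": [
    [[-0.027, -0.03, 0, 0, 0, 0, -1], [-0.027, -0.03, 0, 0, 0, 0, -1], [-0.027, -0.03, 0.04, 0, 0, 0, -1], [-0.027, -0.03, 0.07, 0, 0, 0, -1], [-0.027, -0.03, 0.09, 0, 0, 0, -1], [-0.027, -0.03, 0.097, 0, 0, 0, -1], [-0.027, -0.03, 0.097, 0, 0, 0, -1], [-0.027, -0.03, 0.097, 0, 0, 0, -1]]
  ]
}}

```text
t: 2.95
eef_pos: [0.4999, -0.1429, 0.0894]
tool_rot: [0.0, 0.128, 0.992, -0.0]
contact_force: [0.3, 0.2, 1.0]
opening: -0.0001
finger_force: 0.0
```

```bash
python3 -c "
from h import *
go(-.03,-.14,.061)
from workcell import snapshot
d=snapshot('side'); cv2.imwrite('pics/s2.png',cv2.resize(d['color'][190:290,270:400],(780,600),interpolation=2))"
```

```text
t 2.95 gauge now [-0.0294 -0.1391  0.0644] shift [ 0.0006 -0.0009  0.0034] turn [-0.01  0.04  0.02] open -0.0001007847947238372 F [0.29 0.23 0.96] 0.025
```

View pics/s2.png

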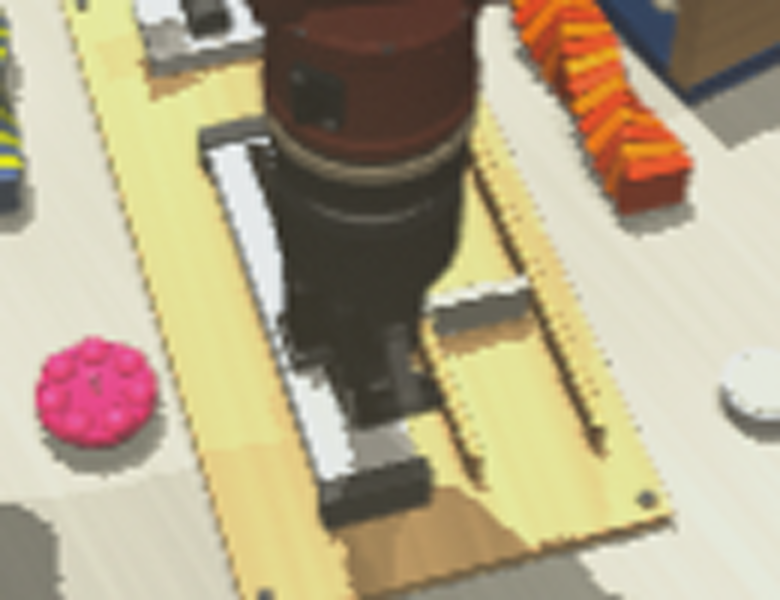

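The fingers are down over the rail between its end block (380,490) and the grip. Next is a slow approach along tool +y.

Request:
{"api": "play_rows", "payload": {
  "plan": [
    [[0, 0.002, 0.003, 0, 0, 0, -1], [0, 0.004, 0.003, 0, 0, 0, -1], [0, 0.006, 0.003, 0, 0, 0, -1], [0, 0.008, 0.003, 0, 0, 0, -1], [0, 0.01, 0.003, 0, 0, 0, -1], [0, 0.012, 0.003, 0, 0, 0, -1], [0, 0.014, 0.003, 0, 0, 0, -1], [0, 0.016, 0.003, 0, 0, 0, -1]]
  ]
}}

```text
t: 3.67
eef_pos: [0.5036, -0.1276, 0.0854]
tool_rot: [-0.0, 0.128, 0.992, 0.0]
contact_force: [0.1, -0.6, 0.1]
opening: 0.0001
finger_force: 0.0
```

```bash
python3 -c "
from h import *
go(-.03,-.12,.061)
from workcell import outline_of,snapshot
p=np.load('p.npy')
snapshot('side')
o=outline_of('side','grip_centre')
print([(x['score'],x['uv'],x['mask'].sum()) for x in o[:1]])"
```

```text
t 3.67 gauge now [-0.0297 -0.1234  0.0604] shift [ 0.0003  0.0034 -0.0006] turn [ 0.   -0.   -0.04] open 0.00010483686478698853 F [ 0.11 -0.57  0.13] 0.025
[(0.59, [339.6, 242.1], np.int64(253))]
```

Request:
{"api": "play_rows", "payload": {
  "plan": [
    [[0, 0.0015, 0, 0, 0, 0, -1], [0, 0.003, 0, 0, 0, 0, -1], [0, 0.0045, 0, 0, 0, 0, -1], [0, 0.006, 0, 0, 0, 0, -1], [0, 0.0075, 0, 0, 0, 0, -1], [0, 0.009, 0, 0, 0, 0, -1], [0, 0.0105, 0, 0, 0, 0, -1], [0, 0.012, 0, 0, 0, 0, -1]]
  ]
}}

```text
t: 4.43
eef_pos: [0.5067, -0.1161, 0.0854]
tool_rot: [0.0, 0.128, 0.992, 0.0]
contact_force: [-1.1, -0.4, -0.1]
opening: 0.0002
finger_force: 0.0
```

Request:
{"api": "play_rows", "payload": {
  "plan": [
    [[0, 0.001, 0, 0, 0, 0, -1], [0, 0.002, 0, 0, 0, 0, -1], [0, 0.003, 0, 0, 0, 0, -1], [0, 0.004, 0, 0, 0, 0, -1], [0, 0.005, 0, 0, 0, 0, -1], [0, 0.006, 0, 0, 0, 0, -1]]
  ]
}}

```text
t: 4.93
eef_pos: [0.5081, -0.1103, 0.0854]
tool_rot: [-0.0, 0.128, 0.992, -0.0]
contact_force: [0.4, 0.9, -0.0]
opening: 0.0002
finger_force: 0.0
```

```bash
python3 -c "
from h import *
go(-.03,-.1,.061)
from workcell import snapshot
d=snapshot('side'); cv2.imwrite('pics/s3.png',cv2.resize(d['color'][190:290,270:400],(780,600),interpolation=2))"
```

```text
t 4.93 gauge now [-0.0297 -0.1055  0.0604] shift [ 0.0003  0.0055 -0.0006] turn [-0.   -0.   -0.04] open 0.00018629227442274032 F [ 0.43  0.93 -0.03] 0.025
```

View pics/s3.png

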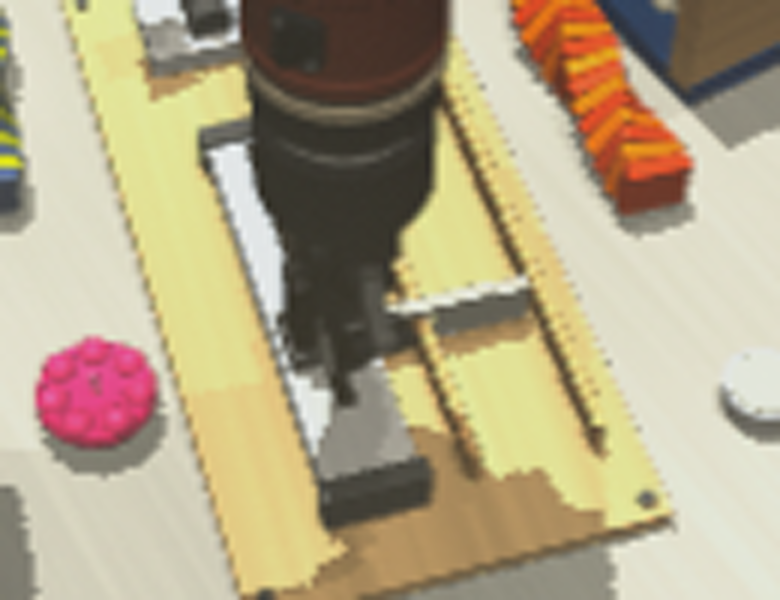

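The steel arm is still at (400-528, 282-310), so the grip hasn't moved yet. I can track the stop from this arm in the side view.

```bash
python3 -c "
from h import *
p=np.load('p.npy');a=p[2]
for uv in((400,306),(460,294),(528,282)):
    w=ray('side',np.array(uv)/6+[270,190],.044)[:2]-p[:2]; print(w@[np.cos(a),np.sin(a)],w@[-np.sin(a),np.cos(a)])
for s in(0,.034): print(s,proj('side',g2w(p,[[-.005,-.09+s,.044],[.03,-.09+s,.044],[.07,-.09+s,.044]]))*6-[1620,1140])
"
```

```text
0.00834134067138715 -0.07302231474358134
0.03762381855381436 -0.07432354270757441
0.070768076373916 -0.07670458227689188
0 [[383.61585225 340.86179329]
 [455.18971402 323.58902992]
 [536.00734123 304.08548886]]
0.034 [[362.33286475 284.59977205]
 [432.57788224 267.98656959]
 [511.91437964 249.22319903]]
```

Request:
{"api": "play_rows", "payload": {
  "plan": [
    [[0, 0.001, 0, 0, 0, 0, -1], [0, 0.002, 0, 0, 0, 0, -1], [0, 0.003, 0, 0, 0, 0, -1], [0, 0.004, 0, 0, 0, 0, -1], [0, 0.005, 0, 0, 0, 0, -1], [0, 0.006, 0, 0, 0, 0, -1]]
  ]
}}

```text
t: 5.48
eef_pos: [0.5097, -0.1045, 0.0854]
tool_rot: [-0.0, 0.128, 0.992, -0.0]
contact_force: [0.5, 0.2, 0.6]
opening: 0.0003
finger_force: 0.0
```

Request:
{"api": "play_rows", "payload": {
  "plan": [
    [[0, 0.0015, 0, 0, 0, 0, -1], [0, 0.003, 0, 0, 0, 0, -1], [0, 0.0045, 0, 0, 0, 0, -1], [0, 0.006, 0, 0, 0, 0, -1], [0, 0.0075, 0, 0, 0, 0, -1], [0, 0.009, 0, 0, 0, 0, -1], [0, 0.0105, 0, 0, 0, 0, -1]]
  ]
}}

```text
t: 6.07
eef_pos: [0.5123, -0.0943, 0.0854]
tool_rot: [-0.0, 0.128, 0.992, -0.0]
contact_force: [-0.4, -0.9, -0.4]
opening: -0.0
finger_force: 0.5
```

Request:
{"api": "play_rows", "payload": {
  "plan": [
    [[0, 0.001, 0, 0, 0, 0, -1], [0, 0.002, 0, 0, 0, 0, -1], [0, 0.003, 0, 0, 0, 0, -1], [0, 0.004, 0, 0, 0, 0, -1], [0, 0.005, 0, 0, 0, 0, -1], [0, 0.006, 0, 0, 0, 0, -1]]
  ]
}}

```text
t: 6.57
eef_pos: [0.5139, -0.0885, 0.0854]
tool_rot: [-0.0, 0.128, 0.992, 0.0]
contact_force: [0.2, -0.5, 0.6]
opening: 0.0003
finger_force: 0.5
```

```bash
cat >> h.py <<'E'
def look(n):
    from workcell import snapshot,outline_of
    d=snapshot('side')["color"]; cv2.imwrite(f'pics/{n}.png',d); p=np.load("p.npy")
    # track steel arm's bright top along gauge y at several x in the channel
    ref=cv2.imread("pics/side0.png"); ys=np.arange(-.12,.06,.001); out=[]
    for im in(ref,d):
        acc=0
        for x in np.arange(.025,.07,.005):
            uv=proj('side',g2w(p,np.c_[np.full_like(ys,x),ys,np.full_like(ys,.044)])).astype(np.float32)
            s=cv2.remap(im,uv[None,:,0],uv[None,:,1],1)[0].astype(float); acc=acc+s[:,0]-.5*s[:,2]  # steel: bluish vs wood
        k=np.convolve(acc,np.ones(10)/10,'same'); k[:5]=k[-5:]=-1e9; i=k.argmax(); out.append(ys[i])
    print("arm y ref/now",np.round(out,4),"moved",round(out[1]-out[0],4))
E
python3 -c "
from h import *
go(-.03,-.08,.061); look('s4')"
```

```text
t 6.57 gauge now [-0.0297 -0.083   0.0604] shift [ 0.0003  0.003  -0.0006] turn [ 0.   -0.   -0.04] open 0.00027304252894697577 F [ 0.18 -0.49  0.6 ] 0.025
arm y ref/now [-0.073 -0.057] moved 0.016
```

Request:
{"api": "play_rows", "payload": {
  "plan": [
    [[0, 0.001, 0, 0, 0, 0, -1], [0, 0.002, 0, 0, 0, 0, -1], [0, 0.003, 0, 0, 0, 0, -1], [0, 0.004, 0, 0, 0, 0, -1]]
  ]
}}

```text
t: 6.95
eef_pos: [0.5148, -0.0846, 0.0854]
tool_rot: [-0.0, 0.128, 0.992, 0.0]
contact_force: [-0.9, -1.5, -0.1]
opening: -0.0002
finger_force: 0.5
```

Request:
{"api": "play_rows", "payload": {
  "plan": [
    [[0, 0.001, 0, 0, 0, 0, -1], [0, 0.002, 0, 0, 0, 0, -1], [0, 0.003, 0, 0, 0, 0, -1]]
  ]
}}

```text
t: 7.2
eef_pos: [0.5156, -0.0819, 0.0854]
tool_rot: [-0.0, 0.128, 0.992, -0.0]
contact_force: [-1.6, -3.1, -0.3]
opening: 0.0002
finger_force: 1.8
```

```bash
python3 -c "
from h import *
go(-.03,-.08,.061); look('s5')"
```

```text
t 7.2 gauge now [-0.0297 -0.0761  0.0604] shift [ 0.0003 -0.0039 -0.0006] turn [-0.02 -0.   -0.04] open 0.00020622772769160705 F [-1.56 -3.1  -0.28] 0.025
arm y ref/now [-0.073 -0.05 ] moved 0.023
```

Request:
{"api": "play_rows", "payload": {
  "plan": [
    [[0, 0.001, 0, 0, 0, 0, -1], [0, 0.002, 0, 0, 0, 0, -1]]
  ]
}}

```text
t: 7.42
eef_pos: [0.5158, -0.081, 0.0855]
tool_rot: [-0.0, 0.129, 0.992, -0.001]
contact_force: [-4.0, -10.6, 1.5]
opening: -0.0002
finger_force: 5.6
```

Request:
{"api": "play_rows", "payload": {
  "plan": [
    [[0, 0.001, 0, 0, 0, 0, -1], [0, 0.002, 0, 0, 0, 0, -1]]
  ]
}}

```text
t: 7.58
eef_pos: [0.5163, -0.0793, 0.0855]
tool_rot: [-0.0, 0.129, 0.992, -0.001]
contact_force: [-3.7, -7.5, 1.3]
opening: -0.0002
finger_force: 4.0
```

Request:
{"api": "play_rows", "payload": {
  "plan": [
    [[0, 0.001, 0, 0, 0, 0, -1], [0, 0.002, 0, 0, 0, 0, -1]]
  ]
}}

```text
t: 7.75
eef_pos: [0.5169, -0.0767, 0.0855]
tool_rot: [-0.0, 0.129, 0.992, -0.001]
contact_force: [-2.8, -3.2, 0.8]
opening: 0.0003
finger_force: 2.2
```

```bash
python3 -c "
from h import *
go(-.03,-.08,.061); look('s6')"
```

```text
t 7.75 gauge now [-0.0297 -0.0708  0.0605] shift [ 0.0003 -0.0092 -0.0005] turn [-0.08 -0.01 -0.08] open 0.00032280068664701625 F [-2.8  -3.17  0.75] 0.025
arm y ref/now [-0.073 -0.045] moved 0.028
```

Request:
{"api": "play_rows", "payload": {
  "plan": [
    [[0, 0.001, 0, 0, 0, 0, -1], [0, 0.002, 0, 0, 0, 0, -1]]
  ]
}}

```text
t: 7.97
eef_pos: [0.5177, -0.074, 0.0854]
tool_rot: [0.0, 0.128, 0.992, 0.0]
contact_force: [-0.8, -0.6, 1.1]
opening: -0.0002
finger_force: 0.6
```

Request:
{"api": "play_rows", "payload": {
  "plan": [
    [[0, 0.001, 0, 0, 0, 0, -1], [0, 0.002, 0, 0, 0, 0, -1], [0, 0.002, 0, 0, 0, 0, -1]]
  ]
}}

```text
t: 8.22
eef_pos: [0.5184, -0.0717, 0.0854]
tool_rot: [0.0, 0.128, 0.992, 0.0]
contact_force: [0.4, -0.7, -0.4]
opening: -0.0002
finger_force: 0.0
```

```bash
python3 -c "
from h import *
go(-.03,-.08,.061); look('s7')"
```

```text
t 8.22 gauge now [-0.0295 -0.0656  0.0604] shift [ 0.0005 -0.0144 -0.0006] turn [ 0.04  0.02 -0.01] open -0.00022771034159428864 F [ 0.41 -0.69 -0.4 ] 0.025
arm y ref/now [-0.073 -0.035] moved 0.038
```

Click 1: the arm jumped ahead and the force fell. Now the second one.

Request:
{"api": "play_rows", "payload": {
  "plan": [
    [[0, 0.0015, 0, 0, 0, 0, -1], [0, 0.003, 0, 0, 0, 0, -1], [0, 0.0045, 0, 0, 0, 0, -1], [0, 0.006, 0, 0, 0, 0, -1], [0, 0.007, 0, 0, 0, 0, -1], [0, 0.008, 0, 0, 0, 0, -1]]
  ]
}}

```text
t: 8.77
eef_pos: [0.5198, -0.066, 0.0855]
tool_rot: [-0.0, 0.129, 0.992, -0.002]
contact_force: [-2.4, -10.3, 1.0]
opening: 0.0
finger_force: 5.1
```

Request:
{"api": "play_rows", "payload": {
  "plan": [
    [[0, 0.001, 0, 0, 0, 0, -1], [0, 0.002, 0, 0, 0, 0, -1]]
  ]
}}

```text
t: 8.93
eef_pos: [0.5204, -0.0637, 0.0855]
tool_rot: [-0.0, 0.129, 0.992, -0.001]
contact_force: [-1.9, -5.9, 1.1]
opening: 0.0001
finger_force: 3.1
```

Request:
{"api": "play_rows", "payload": {
  "plan": [
    [[0, 0.001, 0, 0, 0, 0, -1], [0, 0.002, 0, 0, 0, 0, -1]]
  ]
}}

```text
t: 9.1
eef_pos: [0.5211, -0.0611, 0.0854]
tool_rot: [-0.0, 0.129, 0.992, -0.001]
contact_force: [-1.8, -3.5, 0.6]
opening: -0.0002
finger_force: 1.5
```

```bash
python3 -c "
from h import *
go(-.03,-.08,.061); look('s8')"
```

```text
t 9.1 gauge now [-0.0296 -0.0547  0.0604] shift [ 0.0003 -0.0253 -0.0005] turn [-0.07 -0.   -0.07] open -0.0001620801876862942 F [-1.84 -3.45  0.6 ] 0.025
arm y ref/now [-0.073 -0.029] moved 0.044
```

Request:
{"api": "play_rows", "payload": {
  "plan": [
    [[0, 0.001, 0, 0, 0, 0, -1], [0, 0.002, 0, 0, 0, 0, -1], [0, 0.003, 0, 0, 0, 0, -1], [0, 0.003, 0, 0, 0, 0, -1]]
  ]
}}

```text
t: 9.48
eef_pos: [0.5221, -0.0572, 0.0854]
tool_rot: [0.0, 0.128, 0.992, 0.0]
contact_force: [0.1, 0.2, -0.1]
opening: -0.0001
finger_force: 0.0
```

```bash
python3 -c "
from h import *
go(-.03,-.08,.061); look('s9')"
```

```text
t 9.48 gauge now [-0.0297 -0.0506  0.0604] shift [ 0.0003 -0.0294 -0.0006] turn [ 0.03  0.   -0.02] open -7.13525536119412e-05 F [ 0.06  0.18 -0.1 ] 0.025
arm y ref/now [-0.073 -0.02 ] moved 0.053
```

Click 2: the arm is 15 mm further on. Now the third.

Request:
{"api": "play_rows", "payload": {
  "plan": [
    [[0, 0.0015, 0, 0, 0, 0, -1], [0, 0.003, 0, 0, 0, 0, -1], [0, 0.0045, 0, 0, 0, 0, -1], [0, 0.006, 0, 0, 0, 0, -1], [0, 0.007, 0, 0, 0, 0, -1], [0, 0.008, 0, 0, 0, 0, -1]]
  ]
}}

```text
t: 10.03
eef_pos: [0.5236, -0.0515, 0.0855]
tool_rot: [-0.0, 0.129, 0.992, -0.002]
contact_force: [-3.0, -9.3, 1.1]
opening: -0.0001
finger_force: 5.1
```

Request:
{"api": "play_rows", "payload": {
  "plan": [
    [[0, 0.001, 0, 0, 0, 0, -1], [0, 0.002, 0, 0, 0, 0, -1]]
  ]
}}

```text
t: 10.2
eef_pos: [0.5242, -0.0492, 0.0855]
tool_rot: [-0.0, 0.129, 0.992, -0.001]
contact_force: [-2.1, -6.3, 0.9]
opening: -0.0
finger_force: 3.1
```

Request:
{"api": "play_rows", "payload": {
  "plan": [
    [[0, 0.001, 0, 0, 0, 0, -1], [0, 0.002, 0, 0, 0, 0, -1]]
  ]
}}

```text
t: 10.37
eef_pos: [0.5249, -0.0466, 0.0854]
tool_rot: [-0.0, 0.128, 0.992, -0.001]
contact_force: [-1.1, -3.0, 1.2]
opening: 0.0002
finger_force: 1.5
```

```bash
python3 -c "
from h import *
go(-.03,-.08,.061); look('s10')"
```

```text
t 10.37 gauge now [-0.0297 -0.0396  0.0604] shift [ 0.0003 -0.0404 -0.0005] turn [-0.07 -0.01 -0.07] open 0.00017964095789464008 F [-1.09 -3.03  1.18] 0.025
arm y ref/now [-0.073 -0.014] moved 0.059
```

Request:
{"api": "play_rows", "payload": {
  "plan": [
    [[0, 0.001, 0, 0, 0, 0, -1], [0, 0.002, 0, 0, 0, 0, -1], [0, 0.003, 0, 0, 0, 0, -1], [0, 0.003, 0, 0, 0, 0, -1]]
  ]
}}

```text
t: 10.75
eef_pos: [0.5259, -0.0427, 0.0854]
tool_rot: [0.0, 0.128, 0.992, 0.0]
contact_force: [-1.7, -0.2, 0.6]
opening: 0.0003
finger_force: 0.0
```

```bash
python3 -c "
from h import *
go(-.03,-.08,.061); look('s11')"
```

```text
t 10.75 gauge now [-0.0296 -0.0356  0.0604] shift [ 0.0004 -0.0444 -0.0006] turn [ 0.03  0.   -0.02] open 0.00028900700000406487 F [-1.68 -0.18  0.56] 0.025
arm y ref/now [-0.073 -0.005] moved 0.068
```

Click 3: the arm has moved to -5 mm and the push is gone. I'll back off, rise, and cross to the lever.

Request:
{"api": "play_rows", "payload": {
  "plan": [
    [[0, -0.02, 0, 0, 0, 0, -1], [0, -0.02, -0.03, 0, 0, 0, -1], [0, -0.02, -0.07, 0, 0, 0, -1], [0, -0.02, -0.1, 0, 0, 0, -1], [0, -0.02, -0.12, 0, 0, 0, -1], [0, -0.02, -0.12, 0, 0, 0, -1]]
  ]
}}

```text
t: 11.3
eef_pos: [0.5231, -0.063, 0.2098]
tool_rot: [0.004, 0.128, 0.992, -0.0]
contact_force: [0.6, -0.5, 0.0]
opening: -0.0002
finger_force: 0.0
```

Request:
{"api": "play_rows", "payload": {
  "plan": [
    [[0.03, 0.02, 0, 0, 0, 0, -1], [0.06, 0.05, 0, 0, 0, 0, -1], [0.085, 0.085, 0, 0, 0, 0, -1], [0.085, 0.125, 0, 0, 0, 0, -1], [0.085, 0.165, 0, 0, 0, 0, -1], [0.085, 0.195, 0, 0, 0, 0, -1], [0.085, 0.205, 0, 0, 0, 0, -1], [0.085, 0.205, 0, 0, 0, 0, -1]]
  ]
}}

```text
t: 11.97
eef_pos: [0.4906, 0.1596, 0.2046]
tool_rot: [-0.0, 0.127, 0.992, 0.0]
contact_force: [-0.3, -0.1, 0.1]
opening: 0.0
finger_force: 0.0
```

```bash
python3 -c "
from h import *
go(-.115,.15,.09); look('s12')
from workcell import snapshot
t=cv2.resize(snapshot('top')['color'][150:270,250:410],(400,300),interpolation=2)
s=cv2.resize(cv2.imread('pics/s12.png')[130:280,230:430],(400,300),interpolation=2)
cv2.imwrite('pics/b12.png',np.hstack([t,s]))"
```

```text
t 11.97 gauge now [-0.1151  0.1511  0.1796] shift [-0.0002 -0.0011  0.0896] turn [ 0.01 -0.04  0.15] open 9.470128442189146e-07 F [-0.34 -0.07  0.08] 0.025
arm y ref/now [-0.073 -0.005] moved 0.068
```

View pics/b12.png

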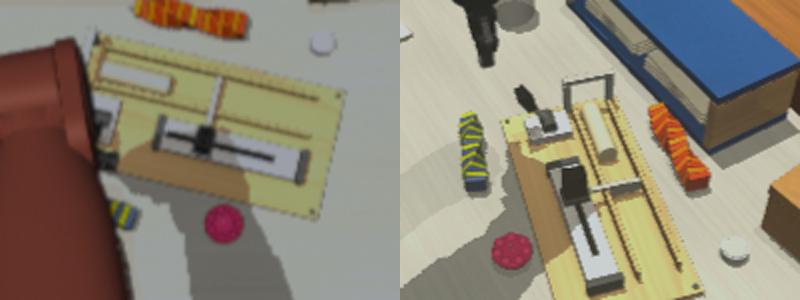

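The stop sits in the third notch, and the lever is open at (525,97) in the montage. The fingertips at (487,65) are clear of it on the robot's side. Now down and push.

Request:
{"api": "play_rows", "payload": {
  "plan": [
    [[0, 0, 0.035, 0, 0, 0, -1], [0, 0, 0.07, 0, 0, 0, -1], [0, 0, 0.088, 0, 0, 0, -1], [0, 0, 0.088, 0, 0, 0, -1], [-0.004, 0, 0.088, 0, 0, 0, -1], [-0.008, 0, 0.088, 0, 0, 0, -1], [-0.012, 0, 0.088, 0, 0, 0, -1], [-0.016, 0, 0.088, 0, 0, 0, -1]]
  ]
}}

```text
t: 12.73
eef_pos: [0.5078, 0.153, 0.1189]
tool_rot: [0.001, 0.128, 0.992, 0.0]
contact_force: [0.3, -0.7, -1.0]
opening: 0.0003
finger_force: 0.0
```

Request:
{"api": "play_rows", "payload": {
  "plan": [
    [[-0.003, 0, 0, 0, 0, 0, -1], [-0.006, 0, 0, 0, 0, 0, -1], [-0.009, 0, 0, 0, 0, 0, -1], [-0.012, 0, 0, 0, 0, 0, -1], [-0.015, 0, 0, 0, 0, 0, -1], [-0.018, 0, 0, 0, 0, 0, -1], [-0.021, 0, 0, 0, 0, 0, -1], [-0.024, 0, 0, 0, 0, 0, -1]]
  ]
}}

```text
t: 13.4
eef_pos: [0.5296, 0.1471, 0.1174]
tool_rot: [-0.0, 0.128, 0.992, -0.0]
contact_force: [-0.6, 0.5, 2.2]
opening: -0.0001
finger_force: 1.1
```

```bash
python3 -c "
from h import *
go(-.03,.15,.09); look('s13')
s=cv2.resize(cv2.imread('pics/s13.png')[130:280,230:430],(600,450),interpolation=2)
cv2.imwrite('pics/b13.png',s)"
```

```text
t 13.4 gauge now [-0.0742  0.1489  0.0924] shift [-0.0442  0.0011  0.0024] turn [-0.   -0.   -0.03] open -0.00014550424814138826 F [-0.55  0.52  2.19] 0.025
arm y ref/now [-0.073 -0.005] moved 0.068
```

View pics/b13.png

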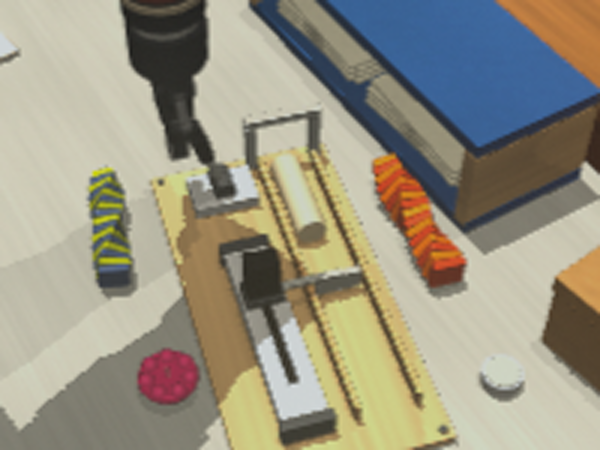

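The fingers at (180,140) are touching the paddle at (203,150) from the near side. I'll keep pushing.

Request:
{"api": "play_rows", "payload": {
  "plan": [
    [[-0.003, 0, 0, 0, 0, 0, -1], [-0.006, 0, 0, 0, 0, 0, -1], [-0.009, 0, 0, 0, 0, 0, -1], [-0.012, 0, 0, 0, 0, 0, -1], [-0.015, 0, 0, 0, 0, 0, -1], [-0.018, 0, 0, 0, 0, 0, -1], [-0.021, 0, 0, 0, 0, 0, -1], [-0.024, 0, 0, 0, 0, 0, -1]]
  ]
}}

```text
t: 14.12
eef_pos: [0.5529, 0.141, 0.1174]
tool_rot: [0.0, 0.128, 0.992, -0.0]
contact_force: [-1.2, 0.3, 0.8]
opening: 0.0
finger_force: 0.7
```

Request:
{"api": "play_rows", "payload": {
  "plan": [
    [[-0.003, 0, 0, 0, 0, 0, -1], [-0.006, 0, 0, 0, 0, 0, -1], [-0.009, 0, 0, 0, 0, 0, -1], [-0.012, 0, 0, 0, 0, 0, -1], [-0.015, 0, 0, 0, 0, 0, -1], [-0.018, 0, 0, 0, 0, 0, -1]]
  ]
}}

```text
t: 14.62
eef_pos: [0.57, 0.1364, 0.1172]
tool_rot: [-0.0, 0.128, 0.992, -0.0]
contact_force: [-1.5, 1.0, -1.4]
opening: -0.0001
finger_force: 0.8
```

```bash
python3 -c "
from h import *
go(-.02,.15,.09); look('s14')"
```

```text
t 14.62 gauge now [-0.0324  0.1488  0.0922] shift [-0.0124  0.0012  0.0022] turn [-0.01 -0.03 -0.04] open -6.823358271558913e-05 F [-1.51  0.99 -1.41] 0.025
arm y ref/now [-0.073 -0.006] moved 0.067
```

Request:
{"api": "play_rows", "payload": {
  "plan": [
    [[-0.002, 0, 0, 0, 0, 0, -1], [-0.004, 0, 0, 0, 0, 0, -1], [-0.006, 0, 0, 0, 0, 0, -1], [-0.008, 0, 0, 0, 0, 0, -1], [-0.01, 0, 0, 0, 0, 0, -1]]
  ]
}}

```text
t: 15.08
eef_pos: [0.5798, 0.1339, 0.1174]
tool_rot: [-0.0, 0.128, 0.992, -0.0]
contact_force: [-1.7, 0.9, -0.1]
opening: -0.0002
finger_force: 0.7
```

Request:
{"api": "play_rows", "payload": {
  "plan": [
    [[-0.001, 0, 0, 0, 0, 0, -1], [-0.002, 0, 0, 0, 0, 0, -1], [-0.003, 0, 0, 0, 0, 0, -1]]
  ]
}}

```text
t: 15.33
eef_pos: [0.5827, 0.1332, 0.1175]
tool_rot: [0.0, 0.128, 0.992, 0.0]
contact_force: [-1.4, 1.0, -0.2]
opening: 0.0001
finger_force: 0.7
```

Request:
{"api": "play_rows", "payload": {
  "plan": [
    [[-0.001, 0, 0, 0, 0, 0, -1], [-0.002, 0, 0, 0, 0, 0, -1]]
  ]
}}

```text
t: 15.5
eef_pos: [0.5845, 0.1327, 0.1175]
tool_rot: [0.0, 0.128, 0.992, -0.0]
contact_force: [-1.7, 0.1, -0.6]
opening: -0.0002
finger_force: 0.7
```

```bash
python3 -c "
from h import *
go(-.02,.15,.09); look('s15')"
```

```text
t 15.5 gauge now [-0.0174  0.1489  0.0925] shift [0.0026 0.0011 0.0025] turn [ 0.    0.   -0.03] open -0.00022397926135668222 F [-1.68  0.1  -0.59] 0.025
arm y ref/now [-0.073 -0.007] moved 0.066
```

Request:
{"api": "play_rows", "payload": {
  "plan": [
    [[-0.001, 0, 0, 0, 0, 0, -1], [-0.002, 0, 0, 0, 0, 0, -1], [-0.003, 0, 0, 0, 0, 0, -1]]
  ]
}}

```text
t: 15.8
eef_pos: [0.5855, 0.1324, 0.1172]
tool_rot: [-0.002, 0.128, 0.992, 0.0]
contact_force: [-11.1, 3.1, 6.1]
opening: -0.0001
finger_force: 7.0
```

Request:
{"api": "play_rows", "payload": {
  "plan": [
    [[-0.001, 0, 0, 0, 0, 0, -1], [-0.002, 0, 0, 0, 0, 0, -1]]
  ]
}}

```text
t: 15.97
eef_pos: [0.5858, 0.1323, 0.1171]
tool_rot: [-0.003, 0.128, 0.992, 0.0]
contact_force: [-18.6, 5.0, 11.7]
opening: -0.0
finger_force: 11.2
```

```bash
python3 -c "
from h import *
go(-.02,.15,.09); look('s16')
s=cv2.resize(cv2.imread('pics/s16.png')[150:250,250:350],(600,600),interpolation=2)
cv2.imwrite('pics/b16.png',s)"
```

```text
t 15.97 gauge now [-0.0161  0.1488  0.0921] shift [0.0039 0.0012 0.0021] turn [-0.01 -0.4   0.02] open -3.828634178088354e-05 F [-18.58   4.97  11.67] 0.025
arm y ref/now [-0.073 -0.007] moved 0.066
```

View pics/b16.png

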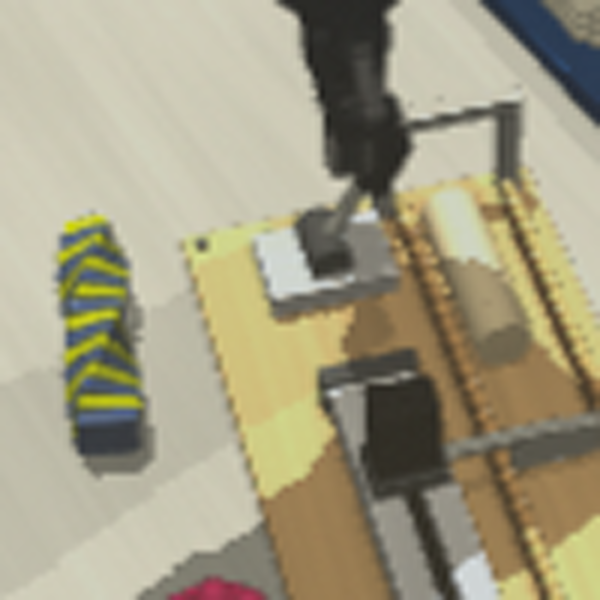

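The force rose sharply and the lever leans away from the robot, so it is at its end. I'll back off, rise, and check.

Request:
{"api": "play_rows", "payload": {
  "plan": [
    [[0.02, 0, 0, 0, 0, 0, -1], [0.05, 0, 0, 0, 0, 0, -1], [0.08, 0, -0.02, 0, 0, 0, -1], [0.1, 0, -0.05, 0, 0, 0, -1], [0.14, 0, -0.08, 0, 0, 0, -1], [0.16, 0, -0.08, 0, 0, 0, -1], [0.16, 0, -0.08, 0, 0, 0, -1], [0.16, 0, -0.08, 0, 0, 0, -1]]
  ]
}}

```text
t: 16.68
eef_pos: [0.4347, 0.1725, 0.1984]
tool_rot: [0.001, 0.128, 0.992, 0.0]
contact_force: [0.3, -0.0, -0.4]
opening: 0.0001
finger_force: 0.0
```

```bash
python3 -c "
from h import *
go(-.02,.15,.09); look('s17')
s=cv2.resize(cv2.imread('pics/s17.png')[130:280,230:430],(600,450),interpolation=2)
cv2.imwrite('pics/b17.png',s)"
```

```text
t 16.68 gauge now [-0.1724  0.1494  0.1734] shift [-0.1522  0.0004  0.0838] turn [0.06 0.15 0.03] open 0.00010905892234193607 F [ 0.32 -0.03 -0.43] 0.025
arm y ref/now [-0.073 -0.005] moved 0.068
```

View pics/b17.png

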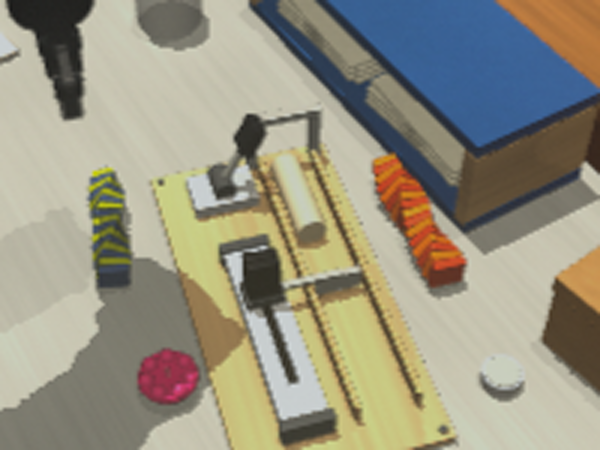

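The lever is over at (248,135), the stop is still in the third notch, and the arm is clear. I'm handing in.

```bash
python3 -c "
from workcell import close_job
print(close_job())"
```

```text
the job is handed in; nothing more can be done
None
```

I pushed the end stop into the third notch (three clicks counted), pushed the clamp lever over until it hit its end, backed the arm clear and handed the job in at about 17 s; no verdict was returned.

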